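Shut the jeweller's cutter box

ROBOT

A 6-joint arm with a two-finger parallel gripper is mounted at the origin on the work surface. World frame = base frame: x ahead of the robot, y to its left, z up, the work surface at z = 0. Lengths are in m, angles in rad, forces in N, time in s.
With the tool pointing down it reaches from about 0.25 to 0.725 m from the base axis. Payload 4 kg.
Tool frame: the origin (TCP) lies midway between the tips of the shut fingers; the grasp point (between the pads) lies 19 mm behind it; z points along the fingers, y is the line along which they close (so a half turn about z gives the same grasp; the last joint's range is limited). The gripper opens to 85 mm and grips with 20 to 120 N. Pads are 22 mm wide; open, the fingers measure 114 mm over their backs; the gripper's body (76 mm by 85 mm) begins 54 mm behind the grasp point. The pads swing forward as they close: fully open they stand 13 mm farther back than shut.
Start: joints at [-1.159, 0.241, 0.005, 1.335, 0, 1.571], TCP at [0.2, -0.458, 0.231] pointing down, gripper open.
Joint ranges: [-2.72, 2.72], [-1.05, 1.87], [-1.09, 1.28], [-1.99, 2.15], [-1.42, 1.44], [-3.14, 3.14]. Speed limits (rad/s): [2.79, 2.79, 3.14, 3.14, 3.14, 3.14].

INTERFACE

Orientations are given as a unit quaternion [x, y, z, w].
In Python, from workcell import bot gives the robot as it stands. The module is installed in compiled form; this text tells all that it offers.
- The arm moves only by the tool drive_tool, never from a script. Its arguments are lists of equal length, an entry for each row: "slide": the shift along the tool's x, y, z scaled (see below), a list of three; "rotation": the turn, a rotation vector about the tool's x, y, z scaled (see below), a list of three. A call has exactly 8 rows; each row is the pose to reach, as a shift and turn from the pose commanded when the call began, along the tool's axes at that moment; what a row does not reach only later rows make up. The controller multiplies each number of a shift by 250 mm and each number of a turn by 0.5 rad. A row lasts 1/8 s, in which the tool goes at most 62.5 mm and 10.7 degrees, less where a joint would pass 70% of its speed; a pose out of reach is approached as far as the arm can. A call with a number of a shift or a turn outside -1 to 1 is refused whole. A call with a gripper value outside its range is refused whole. "gripper" is the opening, from 0 (shut) to 1 (fully open), set as the call begins (left out, the last holds). The fingers move at their own pace and stop on an object; the grip force is fixed at half the most. Time passes only in rows, so rows that repeat a pose let the fingers close, or fill a call up. It gives the time, the measured TCP pose, the force, the opening and the grip force at its end, in the units of the state.
- bot.get_obs(): the state, without advancing time (a new reading comes with each control period).
- bot.camera(name): name is "scene" or "top" or "wrist"; returns a dict with "image" (400x640x3 uint8, red, green, blue), "z_map" (400x640 float32, m along the optical axis (not along the pixel's ray), 0 where there is no reading), "camera_matrix" (3x3 intrinsics, pixels), "xyz" and "orientation" of the camera in the world. Camera axes: x right, y up, looking along -z (the intrinsics and any distortion apply to the point x, -y, -z); pixel columns grow to the right and rows downward; lengths in m; the calibration is good to about 2 mm. The wrist camera is an equidistant fisheye: a pixel r from the principal point sees the ray r / f radians off the axis. A picture is of the moment at which its call begins.
- bot.job_done(): hands the job in; it is judged then, once.
The state is a dict: "clock": time; "joint_pos": joint angles; "joint_vel": joint speeds; "tau": joint torques, N m; "eef_pos": TCP position; "tool_rot": TCP orientation; "ft_force": force on the tool from outside, world axes, zero at the start; "ft_torque": the same for the moment, N m; "grip_width": finger opening in m; "grasp_force": force on a finger pad.
Only numpy, scipy, OpenCV 4.12 (cv2) and the standard library are available. Lean on these libraries where they do the work, as an engineer would, in place of code of your own. Each camera call takes 0.05 s, during which the arm holds its last target. There are 200 camera calls.

TASK

Shut the wooden cutter box: with a fingertip, push the lid board along its runners, without ramming it, until it drops into the rebate over the compartments and lies flat and flush with the box rim. Then push the small brass turn-button round with a fingertip so that it lies across the lid and keeps it shut. Do not pick the lid up, and leave the other things on the bench and in the box where they are.

Things in the scene. Friction and masses are not known exactly. Their poses are not given: they have to be found in the camera images.
- box: Fixed wooden box, 170 (x) x 330 (y) x 68 mm high; origin at the centre of its underside, z up. Long side walls 16 mm thick, inner faces x = +-69, rims z = 68 mm. Inside each runs a 12 mm wide ledge: first the runner, top z = 64 mm, y = -153 to +38; then the rebate, top z = 56 mm, y = +38 to +153, where an end wall of rim height stops the lid.
- low_end (a point): middle of the top of the box's low end wall: box y = -159, z = 44 mm, 12 mm thick. Between it and the lid the tool well is open from above, nothing in it higher than 30 mm, so a finger can come in over this wall behind the lid.
- step (a point): on the box's middle line, level with the runner tops (box y = +38, z = 64 mm), where the runners step down 8 mm into the rebate. The lid's front dips here first; its back edge drops only when it passes here.
- lid: Loose lid: flat pale wooden board 134 (x) x 110 (y) x 12 mm, 0.11 to 0.22 kg, dark thumb groove on top near its back (-y) edge; origin at the centre of its underside, axes like the box's. Starts on the runners over the tool well, 2 mm play at each side; slides to the box's +y. Home: underside at z = 56, top at 68 mm, flush with the rims, centre at box x = 0, y = 93 to 98 mm.
- turn_button (a joint): Angle of the brass turn-button, rad, + is counter-clockwise from above. 0: along the far (+x) side wall, pointing to the box's +y; 1.571 (stop): square across the lid. Starts at -0.45 to -0.05; stays where left (0.7 N at the knob moves it). Bar 12 mm wide, 4 thick, reaching 38 mm from the pivot, underside 2.5 mm above the rim: it clears the lid only when that has dropped.
- lid_mid (a point): centre of the lid board, half-way through its thickness (6 mm above its underside)
- lid_back (a point): middle of the lid's back (-y) edge face, half-way up its 12 mm thickness: the place to push
- button_knob (a point): middle of the turn-button's upright round knob (10 mm diameter, 18 mm high, standing on the bar from 74.5 to 92.5 mm above the bench; this point is at 83.5 mm), 30 mm from the pivot
- button_pivot (a point): pivot of the turn-button, on top of the far side wall's rim: box x = +77, y = +95.5, z = 68 mm
- pliers: black-handled pliers lying in the tool well under the lid, 106 mm long, 13 mm high: leave alone
- spool: spool of copper wire, 52 mm diameter, 50 mm high, standing beside the box; origin at its underside: leave alone
- jar: small lidded glass jar, 44 mm diameter, 50 mm high; origin at its underside: leave alone
- ring_clamp: upright turned wooden ring clamp, 32 mm diameter, 132 mm high; origin at its underside: leave alone
- bench_block: flat steel block 65 x 65 x 19 mm; origin at its underside: leave alone
- bur_block: wooden block 45 x 110 x 28 mm with upright burs, 56 mm high in all; origin at its underside: leave alone
- hammer: small hammer lying on the bench, 240 mm long: leave alone
Things that resemble listed ones, but are neither listed nor needed, are in the scene too. Leave any green look-alike of the lid alone.

How it is judged:
By the outcome, as a careful person would: the job done as asked, in the order asked, and still so for the second after the job is handed in, with the robot touching nothing.
It also fails if it takes over 51 s, if anything falls off the work surface, if the arm or the gripper's body presses on something with over 40 N, if the wrist force passes 120 N, or if a joint passes its speed limit or range.

## Working session

There is one attempt and no reset: what is moved stays moved. The work goes in short steps, Python scripts to look and compute and a tool call to move; the robot and the scene stay as the last step left them, time stands still between calls to the robot, and variables do not carry over. Pictures are saved under pics/ and viewed, at most 10 in all, crops included, and the job is handed in when it is done.

Besides the shell and the picture viewer there is one more tool, called after ">>>" as name(argument=value, ...), one argument or row to a line, values as JSON. drive_tool: Moves the arm, as the interface text tells. Shifts and turns lie within -1 to 1; 1 stands for 250 mm of shift or 0.5 rad of turn. Its arguments: {"type":"object","properties":{"slide":{"type":"array","items":{"type":"array","items":{"type":"number"}}},"rotation":{"type":"array","items":{"type":"array","items":{"type":"number"}}},"gripper":{"type":"number"}},"required":["slide","rotation"]}

```bash
mkdir -p pics; cat > h.py <<'E'
import numpy as np, cv2
from scipy.spatial.transform import Rotation as R
from workcell import bot
def save(c,n): cv2.imwrite('pics/'+n,c['image'][:,:,::-1])
def ray(c,uv):
    K=c['camera_matrix'];uv=np.atleast_2d(uv).astype(float)
    d=np.c_[(uv[:,0]-K[0,2])/K[0,0],-(uv[:,1]-K[1,2])/K[1,1],-np.ones(len(uv))]
    return R.from_quat(c['orientation']).apply(d)
def onz(c,uv,z):
    d=ray(c,uv);o=np.array(c['xyz']);return o+d*((z-o[2])/d[:,2])[:,None]
def cloud(c):
    v,u=np.mgrid[0:400,0:640];d=ray(c,np.c_[u.ravel(),v.ravel()])
    return (np.array(c['xyz'])+d*c['z_map'].reshape(-1,1)).reshape(400,640,3)
E
python3 - <<'E'
from h import *
import pickle
for n in ['top','scene']:
    c=bot.camera(n);save(c,n+'0.png');pickle.dump(c,open(n+'.pkl','wb'));print(n,c['xyz'],c['orientation'],c['camera_matrix'].tolist(),(c['z_map']>0).mean(), [k for k in c])
print(bot.get_obs())
E
```

```text
top [0.33568805 0.04321435 1.39380088] [-0.03416772  0.03335354  0.70819297 -0.70440246] [[409.5729154863987, 0.0, 322.76821862212824], [0.0, 409.5729154863987, 207.6338279197309], [0.0, 0.0, 1.0]] 0.99596484375 ['image', 'z_map', 'camera_matrix', 'xyz', 'orientation']
scene [ 0.74098754 -0.37663493  0.87607438] [0.26923769 0.07302844 0.25152531 0.92677556] [[369.0824546513233, 0.0, 315.3496503776645], [0.0, 369.0824546513233, 200.59519076872624], [0.0, 0.0, 1.0]] 0.99605078125 ['image', 'z_map', 'camera_matrix', 'xyz', 'orientation']
{'clock': 0.1, 'joint_pos': array([-1.15901132e+00,  2.41343746e-01,  3.89216706e-03,  1.33519303e+00,
       -9.61262841e-06,  1.57080357e+00]), 'joint_vel': array([ 0.00163134, -0.0014852 ,  0.00328759,  0.00238057, -0.00080741,
        0.00232768]), 'tau': array([-5.09187084e-04, -3.73138082e+01,  2.53009486e+01,  1.08483978e-02,
       -1.94175180e-05,  1.63706625e-05]), 'eef_pos': array([ 0.19990138, -0.45770406,  0.2305116 ]), 'tool_rot': array([ 9.78879231e-01,  2.04437267e-01, -1.93639904e-04, -9.03637008e-04]), 'ft_force': array([ 1.00443671, -0.94212214, -0.2449271 ]), 'ft_torque': array([ 0.04226562,  0.00101278, -0.05760846]), 'grasp_force': 0.0, 'grip_width': 0.08542458743715285}
```

View pics/top0.png

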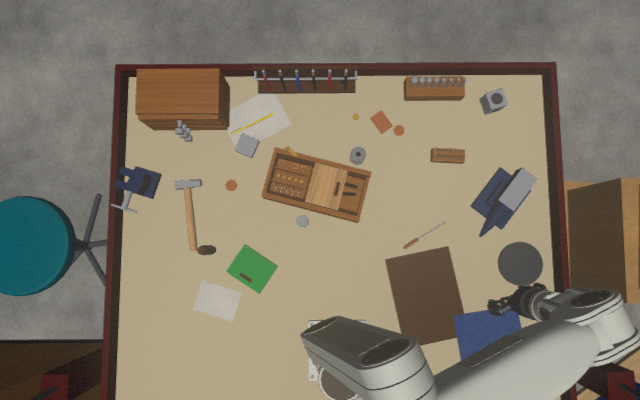

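View pics/scene0.png

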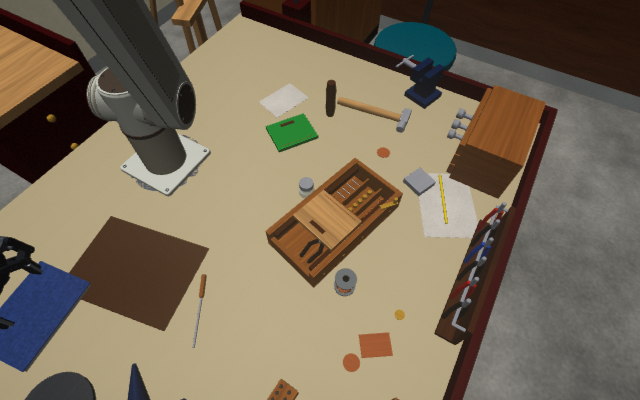

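The top view shows the box centred near (317,185). Its compartments and the brass button (290,152) are at the left, and the pale lid (327,186) and open well (352,192) at the right. In the scene view the lid is at (327,219), the pliers at (313,247) and the button at (388,203). Next I measure the box, lid and button.

```bash
python3 - <<'E'
from h import *
import pickle
T=pickle.load(open('top.pkl','rb'));S=pickle.load(open('scene.pkl','rb'))
for n,c,(u0,u1,v0,v1) in [('top',T,(255,380,140,228)),('scene',S,(255,410,150,290))]:
    P=cloud(c);m=np.zeros((400,640),bool);m[v0:v1,u0:u1]=1
    z=P[...,2];q=m&(z>.055)&(z<.08)
    k=cv2.connectedComponents(q.astype(np.uint8))[1];k=(k==np.bincount(k[k>0]).argmax())
    r=cv2.minAreaRect((P[k][:,:2]*1000).astype(np.float32));print(n,'rimrect',r,np.median(z[k]))
    hsv=cv2.cvtColor(c['image'],cv2.COLOR_RGB2HSV)
    pl=k&(hsv[...,2]>(150))&(hsv[...,1]<150)
    kk=cv2.connectedComponents(pl.astype(np.uint8))[1];kk=(kk==np.bincount(kk[kk>0]).argmax())
    print('lid',cv2.minAreaRect((P[kk][:,:2]*1000).astype(np.float32)),np.median(z[kk]),kk.sum())
    br=m&(z>.068)&(hsv[...,1]>150)&(hsv[...,0]>18)&(hsv[...,0]<30)&(hsv[...,2]>120)
    print('brass',br.sum(),P[br].round(3)[::max(1,br.sum()//12)].tolist())
c=np.hstack([cv2.resize(T['image'][140:228,255:380],None,fx=3.2,fy=3.2,interpolation=2),cv2.resize(S['image'][180:268,290:415],None,fx=3.2,fy=3.2,interpolation=2)])
cv2.imwrite('pics/crop.png',c[:,:,::-1])
E
```

```text
top rimrect ((544.6904907226562, 66.30762481689453), (330.6161804199219, 175.63272094726562), 75.13420104980469) 0.07157035383153054
lid ((532.9555053710938, 33.45382308959961), (108.9032211303711, 132.44776916503906), 74.70848846435547) 0.07646653494255418 1155
brass 5 [[0.657, 0.154, 0.072], [0.651, 0.15, 0.08], [0.642, 0.141, 0.079], [0.642, 0.138, 0.076], [0.639, 0.138, 0.077]]
scene rimrect ((548.7093505859375, 64.03050231933594), (332.0211181640625, 183.24851989746094), 74.90120697021484) 0.07037763728980784
lid ((534.5587768554688, 32.262001037597656), (110.23750305175781, 132.84764099121094), 75.14717864990234) 0.07654691942674308 1857
brass 64 [[0.657, 0.159, 0.094], [0.661, 0.157, 0.094], [0.656, 0.156, 0.077], [0.648, 0.15, 0.074], [0.659, 0.157, 0.074], [0.643, 0.142, 0.076], [0.654, 0.15, 0.075], [0.633, 0.136, 0.071], [0.644, 0.14, 0.075], [0.655, 0.148, 0.073], [0.641, 0.136, 0.074], [0.652, 0.142, 0.074], [0.647, 0.134, 0.076]]
```

View pics/crop.png

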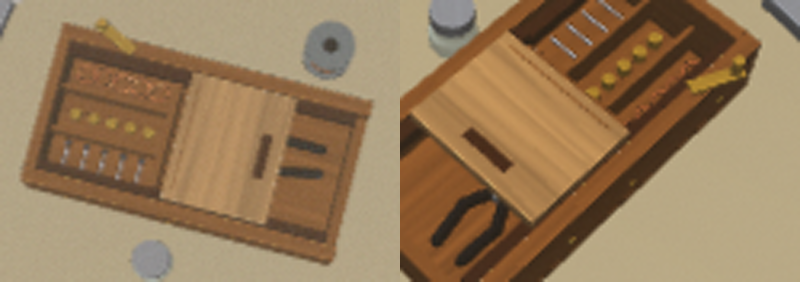

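The crop confirms the back edge with its groove is on the well side, and the button points outward past the far wall. From the measurements:

| Item | Value |
|---|---|
| Box centre | (0.542, 0.0665) |
| Box yaw | −15° |
| Lid centre | box y ≈ −34.5 |
| Lid top | z ≈ 0.076 |

I go in with the gripper shut and tool x along box +y.

>>> drive_tool(
  slide=[
    [0.1,-0.06,0],
    [0.22,-0.12,0],
    [0.36,-0.2,0],
    [0.5,-0.28,0],
    [0.64,-0.36,0],
    [0.78,-0.44,0],
    [0.88,-0.49,0],
    [0.9,-0.5,0],
  ],
  rotation=[
    [0,0,-0.1],
    [0,0,-0.22],
    [0,0,-0.36],
    [0,0,-0.5],
    [0,0,-0.64],
    [0,0,-0.78],
    [0,0,-0.88],
    [0,0,-0.9],
  ],
  gripper=0,
)

```text
clock: 1.1
eef_pos: [0.3568, -0.2523, 0.231]
tool_rot: [0.908, 0.419, -0.0, -0.0]
ft_force: [0.2, -0.4, 0.4]
grip_width: -0.0001
grasp_force: 0.0
```

```bash
cat >> h.py <<'E'
C=np.array([.542,.0665]);YAW=np.radians(-15)
def goal(x,y,z,yaw=None):
    """shift and turn (units) to box point x,y [mm], world z; tool x along box +y"""
    o=bot.get_obs();c,s=np.cos(YAW),np.sin(YAW)
    g=np.r_[C+np.array([[c,-s],[s,c]])@[x/1e3,y/1e3],z]
    r=R.from_quat(o['tool_rot']);t=R.from_matrix(np.c_[[-s,c,0],[c,s,0],[0,0,-1]])
    print('slide',(r.inv().apply(g-o['eef_pos'])/.25).round(3),'rot',((r.inv()*t).as_rotvec()/.5).round(3))
    b=np.array([[c,s],[-s,c]])@(o['eef_pos'][:2]-C)*1e3
    print('box',b.round(1),'z',o['eef_pos'][2].round(4),'F',o['ft_force'].round(1),o['clock'],o['grip_width'])
E
python3 -c "
from h import *
goal(0,-122,.15)"
```

```text
slide [ 1.01  -0.054  0.324] rot [-0.002 -0.    -0.888]
box [ -96.4 -355.9] z 0.231 F [ 0.2 -0.4  0.4] 1.1 -9.050343829872118e-05
```

>>> drive_tool(
  slide=[
    [0.1,0,0.02],
    [0.25,-0.01,0.06],
    [0.42,-0.02,0.12],
    [0.6,-0.03,0.18],
    [0.78,-0.04,0.24],
    [0.92,-0.05,0.3],
    [1.0,-0.05,0.32],
    [1.0,-0.05,0.32],
  ],
  rotation=[
    [0,0,-0.1],
    [0,0,-0.22],
    [0,0,-0.36],
    [0,0,-0.5],
    [0,0,-0.64],
    [0,0,-0.78],
    [0,0,-0.88],
    [0,0,-0.89],
  ],
)

```text
clock: 2.1
eef_pos: [0.5098, -0.0556, 0.1508]
tool_rot: [0.794, 0.608, -0.001, -0.0]
ft_force: [-0.1, -0.6, 0.2]
grip_width: -0.0002
grasp_force: 0.0
```

```bash
python3 -c "
from h import *
goal(0,-122,.06)
c=bot.camera('wrist');save(c,'w1.png');print(c['xyz'],c['camera_matrix'].tolist())"
```

```text
slide [ 0.018 -0.002  0.363] rot [-0.002  0.001 -0.002]
box [   0.5 -126.3] z 0.1508 F [-0.1 -0.6  0.2] 2.1 -0.00015274434208093217
[0.52803828 0.01260034 0.29255319] [[309.70691628693146, 0.0, 323.35922392513197], [0.0, 309.70691628693146, 194.66957161680648], [0.0, 0.0, 1.0]]
```

View pics/w1.png

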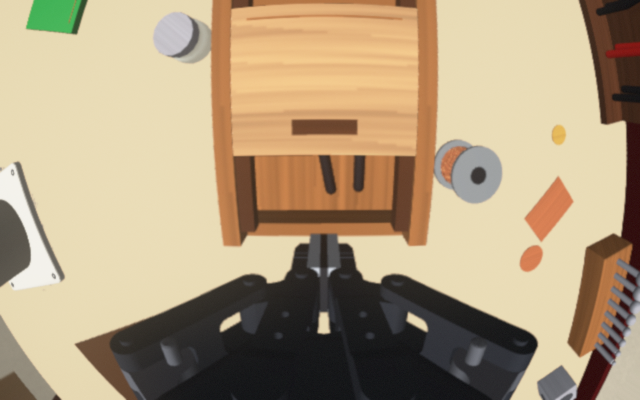

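The wrist view shows the shut fingertip at (323,240), in line with the lid's middle (column 325). The well is clear behind the back edge (row 155). Going down.

>>> drive_tool(
  slide=[
    [0.01,0,0.04],
    [0.01,0,0.1],
    [0.01,0,0.17],
    [0.01,0,0.24],
    [0.01,0,0.3],
    [0.01,0,0.34],
    [0.01,0,0.36],
    [0.01,0,0.36],
  ],
  rotation=[
    [0,0,0],
    [0,0,0],
    [0,0,0],
    [0,0,0],
    [0,0,0],
    [0,0,0],
    [0,0,0],
    [0,0,0],
  ],
)

```text
clock: 3.15
eef_pos: [0.5102, -0.0533, 0.0612]
tool_rot: [0.794, 0.608, -0.0, -0.0]
ft_force: [0.1, 0.9, 0.6]
grip_width: 0.0001
grasp_force: 0.0
```

>>> drive_tool(
  slide=[
    [0.02,0,0],
    [0.04,0,0],
    [0.06,0,0],
    [0.08,0,0],
    [0.1,0,0],
    [0.12,0,0],
    [0.14,0,0],
    [0.15,0,0],
  ],
  rotation=[
    [0,0,0],
    [0,0,0],
    [0,0,0],
    [0,0,0],
    [0,0,0],
    [0,0,0],
    [0,0,0],
    [0,0,0],
  ],
)

```text
clock: 4.15
eef_pos: [0.5201, -0.017, 0.0614]
tool_rot: [0.794, 0.608, -0.0, 0.0]
ft_force: [-0.5, -2.2, 1.3]
grip_width: 0.0002
grasp_force: 1.1
```

```bash
python3 - <<'E'
from h import *
goal(0,30,.06)
c=bot.camera('scene');P=cloud(c)[150:290,255:410];h=cv2.cvtColor(c['image'],cv2.COLOR_RGB2HSV)[150:290,255:410]
q=(P[...,2]>.068)&(P[...,2]<.09)&(h[...,2]>150)&(h[...,1]<150)&(np.hypot(P[...,0]-.54,P[...,1]-.06)<.14)
r=cv2.minAreaRect((P[q][:,:2]*1000).astype(np.float32));print(r,np.median(P[q][:,2]))
save(c,'s1.png')
E
```

```text
slide [ 0.465 -0.003  0.005] rot [ 0.     0.001 -0.004]
box [  0.5 -86.3] z 0.0614 F [-0.5 -2.2  1.3] 4.15 0.0001570072751400926
((535.2908935546875, 61.545806884765625), (201.53955078125, 154.6734161376953), 75.03691864013672) 0.07649185120645441
```

View pics/s1.png

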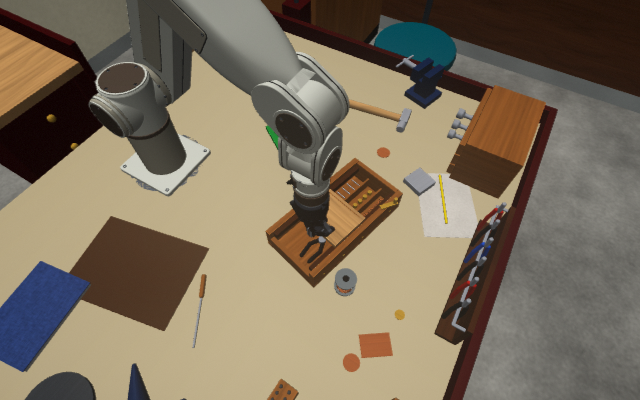

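The scene view shows the finger at (320,230) in the well behind the lid, with light contact of about 2 N. I push on slowly.

>>> drive_tool(
  slide=[
    [0.02,0,0],
    [0.05,0,0],
    [0.08,0,0],
    [0.11,0,0],
    [0.14,0,0],
    [0.17,0,0],
    [0.19,0,0],
    [0.2,0,0],
  ],
  rotation=[
    [0,0,0],
    [0,0,0],
    [0,0,0],
    [0,0,0],
    [0,0,0],
    [0,0,0],
    [0,0,0],
    [0,0,0],
  ],
)

```text
clock: 5.2
eef_pos: [0.5331, 0.0315, 0.0613]
tool_rot: [0.794, 0.608, -0.0, 0.0]
ft_force: [-1.2, -2.1, 2.7]
grip_width: 0.0
grasp_force: 1.4
```

>>> drive_tool(
  slide=[
    [0.02,0,0],
    [0.04,0,0],
    [0.06,0,0],
    [0.08,0,0],
    [0.1,0,0],
    [0.12,0,0],
    [0.14,0,0],
    [0.15,0,0],
  ],
  rotation=[
    [0,0,0],
    [0,0,0],
    [0,0,0],
    [0,0,0],
    [0,0,0],
    [0,0,0],
    [0,0,0],
    [0,0,0],
  ],
)

```text
clock: 6.2
eef_pos: [0.5429, 0.0676, 0.0613]
tool_rot: [0.794, 0.608, -0.0, 0.0]
ft_force: [-0.9, -3.3, 2.8]
grip_width: -0.0003
grasp_force: 1.7
```

```bash
python3 - <<'E'
from h import *
goal(0,29,.06)
c=bot.camera('wrist');save(c,'w2.png')
E
```

```text
slide [ 0.111 -0.002  0.005] rot [ 0.     0.001 -0.004]
box [0.6 1.3] z 0.0613 F [-0.9 -3.3  2.8] 6.2 -0.00025168209424800136
```

View pics/w2.png

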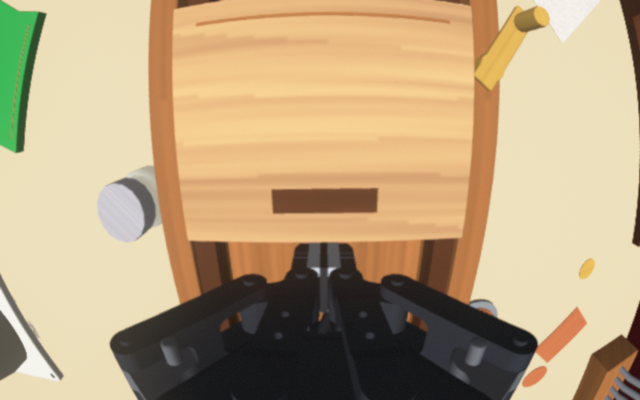

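The wrist view shows the lid square between the walls, its back edge at row 240 against the finger at (323,245). The button at (510,48) is still clear of it. Last stretch, slowly.

>>> drive_tool(
  slide=[
    [0.01,0,0],
    [0.02,0,0],
    [0.03,0,0],
    [0.04,0,0],
    [0.05,0,0],
    [0.06,0,0],
    [0.07,0,0],
    [0.08,0,0],
  ],
  rotation=[
    [0,0,0],
    [0,0,0],
    [0,0,0],
    [0,0,0],
    [0,0,0],
    [0,0,0],
    [0,0,0],
    [0,0,0],
  ],
)

```text
clock: 7.25
eef_pos: [0.548, 0.0869, 0.0612]
tool_rot: [0.794, 0.608, -0.0, -0.0]
ft_force: [0.2, -0.5, -0.4]
grip_width: 0.0005
grasp_force: 0.4
```

```bash
cat >> h.py <<'E'
def lidfit(tag):
    for n in ['top','scene']:
        c=bot.camera(n);P=cloud(c);h=cv2.cvtColor(c['image'],cv2.COLOR_RGB2HSV);cc,s=np.cos(YAW),np.sin(YAW)
        B=(P[...,:2]-C)@np.array([[cc,-s],[s,cc]])*1e3
        q=(np.abs(B[...,0])<66)&(B[...,1]>-60)&(B[...,1]<160)&(P[...,2]>.058)&(P[...,2]<.095)&(h[...,2]>150)&(h[...,1]<150)
        y=B[q][:,1];z=P[q][:,2]*1e3
        print(tag,n,q.sum(),'y',np.percentile(y,[1,50,99]).round(1),'z slope,z@95',np.polyfit(y-95,z,1).round(3))
E
python3 -c "
from h import *
goal(0,29,.06);lidfit('a')"
```

```text
slide [ 0.031 -0.002  0.005] rot [-0.    -0.    -0.004]
box [ 0.6 21.3] z 0.0612 F [ 0.2 -0.5 -0.4] 7.25 0.0004721992070638312
a top 438 y [ 89.8 121.4 141.5] z slope,z@95 [-6.600e-02  7.208e+01]
a scene 701 y [ 35.3 102.6 140.7] z slope,z@95 [-0.074 72.189]
```

The lid is tilted, with the front down and the back edge still on the runners. A few millimetres more.

>>> drive_tool(
  slide=[
    [0.004,0,0],
    [0.008,0,0],
    [0.012,0,0],
    [0.016,0,0],
    [0.02,0,0],
    [0.024,0,0],
    [0.024,0,0],
    [0.024,0,0],
  ],
  rotation=[
    [0,0,0],
    [0,0,0],
    [0,0,0],
    [0,0,0],
    [0,0,0],
    [0,0,0],
    [0,0,0],
    [0,0,0],
  ],
)

```text
clock: 8.35
eef_pos: [0.5497, 0.0926, 0.0614]
tool_rot: [0.794, 0.608, 0.0, -0.0]
ft_force: [0.5, -0.7, 0.1]
grip_width: 0.0
grasp_force: 0.1
```

```bash
python3 -c "
from h import *
goal(0,29,.06);lidfit('b')"
```

```text
slide [ 0.007 -0.003  0.006] rot [ 0.    -0.001 -0.004]
box [ 0.7 27.2] z 0.0614 F [ 0.5 -0.7  0.1] 8.35 5.5312535697075185e-06
b top 411 y [ 96.8 127.6 146.9] z slope,z@95 [-0.08  72.754]
b scene 695 y [ 40.8 108.2 146. ] z slope,z@95 [-7.10e-02  7.24e+01]
```

>>> drive_tool(
  slide=[
    [0.003,0,0],
    [0.006,0,0],
    [0.009,0,0],
    [0.012,0,0],
    [0.014,0,0],
    [0.016,0,0],
    [0.016,0,0],
    [0.016,0,0],
  ],
  rotation=[
    [0,0,0],
    [0,0,0],
    [0,0,0],
    [0,0,0],
    [0,0,0],
    [0,0,0],
    [0,0,0],
    [0,0,0],
  ],
)

```text
clock: 9.45
eef_pos: [0.5503, 0.0958, 0.0612]
tool_rot: [0.794, 0.608, -0.001, 0.0]
ft_force: [-2.0, -4.3, 1.2]
grip_width: -0.0001
grasp_force: 2.2
```

```bash
python3 -c "
from h import *
goal(0,29,.06);lidfit('c')"
```

```text
slide [-0.006 -0.002  0.005] rot [-0.001  0.002 -0.005]
box [ 0.5 30.5] z 0.0612 F [-2.  -4.3  1.2] 9.45 -9.50248861507829e-05
c top 385 y [103.3 132.1 150. ] z slope,z@95 [-1.0000e-02  6.9427e+01]
c scene 731 y [ 42.5 110.1 149.2] z slope,z@95 [-0.    68.618]
```

The lid has dropped: flat, top at z ≈ 68.5 mm, with contact force only about 4 N. I back off and rise.

>>> drive_tool(
  slide=[
    [-0.02,0,0],
    [-0.05,0,0],
    [-0.07,0,-0.02],
    [-0.08,0,-0.08],
    [-0.08,0,-0.16],
    [-0.08,0,-0.23],
    [-0.08,0,-0.26],
    [-0.08,0,-0.26],
  ],
  rotation=[
    [0,0,0],
    [0,0,0],
    [0,0,0],
    [0,0,0],
    [0,0,0],
    [0,0,0],
    [0,0,0],
    [0,0,0],
  ],
)

```text
clock: 10.55
eef_pos: [0.5461, 0.0772, 0.1274]
tool_rot: [0.794, 0.608, 0.001, 0.0]
ft_force: [0.4, -0.2, -0.3]
grip_width: 0.0001
grasp_force: 0.0
```

```bash
python3 -c "
from h import *
goal(118,114,.125);lidfit('d');goal(118,114,.08)
c=bot.camera('wrist');save(c,'w3.png')"
```

```text
slide [0.412 0.466 0.011] rot [ 0.004 -0.002 -0.004]
box [ 1.2 11.3] z 0.1274 F [ 0.4 -0.2 -0.3] 10.55 0.00014658829798640095
d top 651 y [ 82.2 122.8 150.1] z slope,z@95 [-3.0000e-03  6.8663e+01]
d scene 947 y [ 42.  102.4 149.2] z slope,z@95 [-0.    68.539]
slide [0.413 0.47  0.183] rot [-0.001  0.    -0.004]
box [ 0.3 11. ] z 0.126 F [-0.2  1.  -0.2] 10.65 0.0003108349346871613
```

View pics/w3.png

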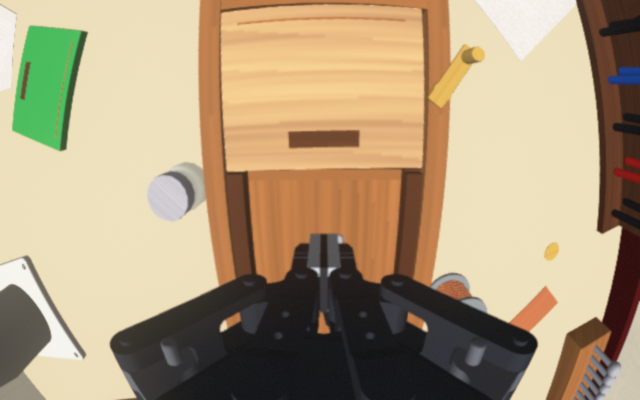

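The wrist view shows the lid seated between the rims (220–425, back edge at row 170). The button is at (455,75), with its knob at (475,54). I move out beyond the knob, then down.

>>> drive_tool(
  slide=[
    [0.04,0.05,0],
    [0.11,0.13,0],
    [0.19,0.22,0],
    [0.27,0.31,0],
    [0.34,0.39,0],
    [0.39,0.45,0],
    [0.41,0.47,0],
    [0.41,0.47,0],
  ],
  rotation=[
    [0,0,0],
    [0,0,0],
    [0,0,0],
    [0,0,0],
    [0,0,0],
    [0,0,0],
    [0,0,0],
    [0,0,0],
  ],
)

```text
clock: 11.7
eef_pos: [0.6851, 0.1453, 0.1252]
tool_rot: [0.794, 0.608, -0.001, -0.0]
ft_force: [0.8, -0.4, 0.5]
grip_width: -0.0
grasp_force: 0.0
```

```bash
python3 - <<'E'
from h import *
goal(118,114,.08)
c=bot.camera('wrist');save(c,'w4.png')
h=cv2.cvtColor(c['image'],cv2.COLOR_RGB2HSV)
E
```

```text
slide [0.004 0.001 0.181] rot [-0.003  0.002 -0.004]
box [117.9 113.2] z 0.1252 F [ 0.8 -0.4  0.5] 11.7 -3.952718013629861e-05
```

View pics/w4.png

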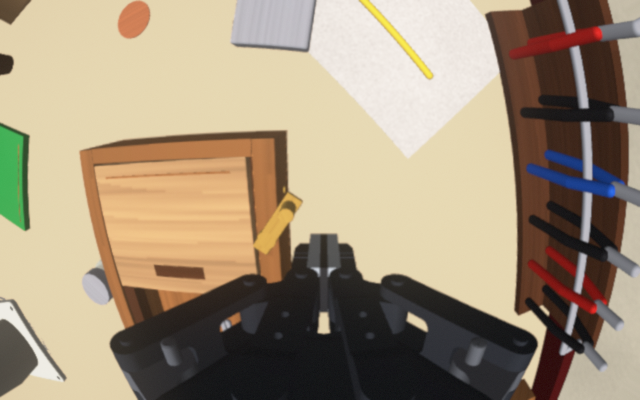

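The wrist view shows the knob at (292,203), to the upper left of the fingertip at (323,240), so it is clear to go down. Then I follow the arc.

>>> drive_tool(
  slide=[
    [0,0,0.03],
    [0,0,0.07],
    [0,0,0.12],
    [0,0,0.16],
    [0,0,0.18],
    [0,0,0.18],
    [0,0,0.18],
    [0,0,0.18],
  ],
  rotation=[
    [0,0,0],
    [0,0,0],
    [0,0,0],
    [0,0,0],
    [0,0,0],
    [0,0,0],
    [0,0,0],
    [0,0,0],
  ],
)

```text
clock: 12.75
eef_pos: [0.686, 0.1454, 0.0819]
tool_rot: [0.794, 0.608, 0.001, 0.0]
ft_force: [0.7, 0.3, 0.2]
grip_width: -0.0004
grasp_force: 0.0
```

>>> drive_tool(
  slide=[
    [0.005,-0.015,0],
    [0.01,-0.03,0],
    [0.015,-0.045,0],
    [0.025,-0.06,0],
    [0.035,-0.075,0],
    [0.045,-0.09,0],
    [0.052,-0.105,0],
    [0.058,-0.12,0],
  ],
  rotation=[
    [0,0,0],
    [0,0,0],
    [0,0,0],
    [0,0,0],
    [0,0,0],
    [0,0,0],
    [0,0,0],
    [0,0,0],
  ],
)

```text
clock: 13.75
eef_pos: [0.6601, 0.1671, 0.0811]
tool_rot: [0.794, 0.608, -0.0, 0.0]
ft_force: [0.4, -1.7, 0.8]
grip_width: 0.0
grasp_force: 0.5
```

```bash
cat >> h.py <<'E'
def button():
    cc,s=np.cos(YAW),np.sin(YAW)
    c=bot.camera('scene');P=cloud(c);h=cv2.cvtColor(c['image'],cv2.COLOR_RGB2HSV)
    B=(P[...,:2]-C)@np.array([[cc,-s],[s,cc]])*1e3-[77,95.5]
    q=(np.hypot(B[...,0],B[...,1])<45)&(P[...,2]>.07)&(P[...,2]<.1)&(h[...,1]>150)&(h[...,0]>18)&(h[...,0]<30)&(h[...,2]>100)
    b=B[q&(P[...,2]<.0785)];k=B[q&(P[...,2]>.083)]
    print('button px',q.sum(),'bar mean',b.mean(0).round(1),'knob',k.mean(0).round(1) if len(k) else 0,len(k))
    f=cv2.fitLine(b.astype(np.float32),2,0,.01,.01).ravel();print('bar dir',f.round(2))
E
python3 -c "
from h import *
goal(82,130,.08);button()"
```

```text
slide [ 0.009 -0.024  0.005] rot [-0.     0.001 -0.005]
box [ 88.  127.8] z 0.0811 F [ 0.4 -1.7  0.8] 13.75 1.6282966357649484e-05
button px 68 bar mean [-0.8  7.2] knob [-7.1 26.9] 8
bar dir [ 0.29 -0.96 -0.85  7.21]
```

Button is at about +0.28 rad and following the finger. Continue the arc.

>>> drive_tool(
  slide=[
    [0.005,-0.015,0],
    [0.01,-0.03,0],
    [0.011,-0.048,0],
    [0.009,-0.066,0],
    [0.005,-0.084,0],
    [-0.003,-0.104,0],
    [-0.012,-0.118,0],
    [-0.019,-0.13,0],
  ],
  rotation=[
    [0,0,0],
    [0,0,0],
    [0,0,0],
    [0,0,0],
    [0,0,0],
    [0,0,0],
    [0,0,0],
    [0,0,0],
  ],
)

```text
clock: 14.8
eef_pos: [0.6274, 0.1711, 0.0813]
tool_rot: [0.794, 0.608, -0.0, -0.0]
ft_force: [0.4, 0.9, -0.8]
grip_width: -0.0003
grasp_force: 0.3
```

```bash
python3 -c "
from h import *
goal(48,113,.08);button()"
```

```text
slide [-0.04  -0.03   0.005] rot [-0.001 -0.    -0.004]
box [ 55.4 123.1] z 0.0813 F [ 0.4  0.9 -0.8] 14.8 -0.0002569003633837483
button px 72 bar mean [-8.5  2.1] knob [-26.1  10. ] 9
bar dir [ 0.93 -0.37 -8.5   2.05]
```

>>> drive_tool(
  slide=[
    [-0.006,-0.008,0],
    [-0.014,-0.016,0],
    [-0.022,-0.024,0],
    [-0.03,-0.03,0],
    [-0.036,-0.03,0],
    [-0.042,-0.03,0],
    [-0.045,-0.03,0],
    [-0.045,-0.03,0],
  ],
  rotation=[
    [0,0,0],
    [0,0,0],
    [0,0,0],
    [0,0,0],
    [0,0,0],
    [0,0,0],
    [0,0,0],
    [0,0,0],
  ],
)

```text
clock: 15.85
eef_pos: [0.6177, 0.162, 0.0813]
tool_rot: [0.794, 0.608, -0.0, 0.0]
ft_force: [0.2, 0.8, -0.6]
grip_width: -0.0
grasp_force: 0.2
```

```bash
python3 -c "
from h import *
goal(48,110,.08);button()"
```

```text
slide [-0.007 -0.001  0.005] rot [ 0.     0.    -0.005]
box [ 48.4 111.8] z 0.0813 F [ 0.2  0.8 -0.6] 15.85 -2.261324722599555e-05
button px 74 bar mean [-9.9 -2.1] knob [-28.3  -1.9] 11
bar dir [ 1.    0.01 -9.87 -2.08]
```

It's practically square. One gentle nudge to the stop, then withdraw.

>>> drive_tool(
  slide=[
    [-0.002,0,0],
    [-0.004,0,0],
    [-0.006,0,0],
    [-0.007,0,0],
    [-0.008,0,0],
    [-0.008,0,0],
    [-0.008,0,0],
    [-0.008,0,0],
  ],
  rotation=[
    [0,0,0],
    [0,0,0],
    [0,0,0],
    [0,0,0],
    [0,0,0],
    [0,0,0],
    [0,0,0],
    [0,0,0],
  ],
)

```text
clock: 16.9
eef_pos: [0.6173, 0.1609, 0.0813]
tool_rot: [0.794, 0.608, 0.0, -0.0]
ft_force: [0.8, 5.2, -1.4]
grip_width: -0.0001
grasp_force: 2.6
```

>>> drive_tool(
  slide=[
    [0.02,0,0],
    [0.05,0,0],
    [0.05,0,-0.04],
    [0.05,0,-0.12],
    [0.05,0,-0.22],
    [0.05,0,-0.32],
    [0.05,0,-0.38],
    [0.05,0,-0.4],
  ],
  rotation=[
    [0,0,0],
    [0,0,0],
    [0,0,0],
    [0,0,0],
    [0,0,0],
    [0,0,0],
    [0,0,0],
    [0,0,0],
  ],
)

```text
clock: 17.9
eef_pos: [0.6209, 0.1722, 0.1827]
tool_rot: [0.794, 0.608, 0.001, 0.001]
ft_force: [0.3, 0.1, 0.3]
grip_width: -0.0001
grasp_force: 0.0
```

>>> drive_tool(
  slide=[
    [-0.1,0,0],
    [-0.25,0,0],
    [-0.45,0,0],
    [-0.65,0,0],
    [-0.8,0,0],
    [-0.9,0,0],
    [-0.95,0,0],
    [-0.95,0,0],
  ],
  rotation=[
    [0,0,0],
    [0,0,0],
    [0,0,0],
    [0,0,0],
    [0,0,0],
    [0,0,0],
    [0,0,0],
    [0,0,0],
  ],
)

```text
clock: 18.9
eef_pos: [0.5581, -0.0574, 0.1809]
tool_rot: [0.794, 0.607, -0.0, -0.0]
ft_force: [0.0, -0.2, 0.4]
grip_width: -0.0001
grasp_force: 0.0
```

```bash
python3 -c "
from h import *
goal(0,0,.2);button();lidfit('e')
c=bot.camera('scene');cv2.imwrite('pics/s5.png',cv2.resize(c['image'][140:300,240:440],None,fx=3,fy=3,interpolation=2)[:,:,::-1])"
```

```text
slide [ 0.461 -0.192 -0.076] rot [-0.002 -0.    -0.007]
box [  47.6 -115.5] z 0.1809 F [ 0.  -0.2  0.4] 18.9 -9.60895579888413e-05
button px 80 bar mean [-10.   -2.4] knob [-28.   -2.1] 12
bar dir [  1.     0.05 -10.03  -2.39]
e top 1213 y [ 43.   99.4 149.5] z slope,z@95 [-5.0000e-03  6.8777e+01]
e scene 1429 y [ 42.6  98.  148.8] z slope,z@95 [ 0.    68.613]
```

View pics/s5.png

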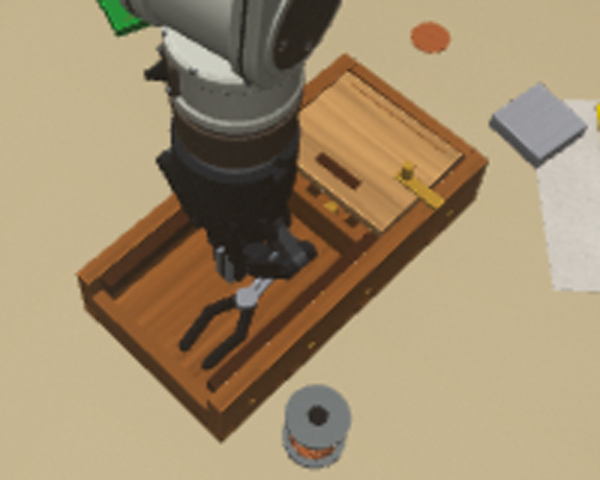

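The picture shows the lid flush in the rebate and the brass button lying across it, knob at (407,172). The pliers, spool and block are where they were, and the robot is touching nothing.

```bash
python3 -c "
from workcell import bot
print(bot.job_done())"
```

```text
the job is handed in; nothing more can be done
None
```

The box is shut: the lid lies flat and flush in its rebate and the brass button is turned square across it to its stop. The job was handed in at about 19 s on the robot's clock; no verdict came back.

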